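# Close and pin a keypad test jig

## Robot

A 6-joint arm with a two-finger parallel gripper is mounted at the origin on the work surface. World frame = base frame: x ahead of the robot, y to its left, z up, the work surface at z = 0. Lengths are in m, angles in degrees, forces in N, time in s.
With the tool pointing down it reaches from about 0.4 to 0.825 m from the base axis. Payload 7 kg.
Tool frame: the origin (TCP) lies midway between the tips of the shut fingers; the grasp point (between the pads) lies 19 mm behind it; z points along the fingers, y is the line along which they close (so a half turn about z gives the same grasp; the last joint's range is limited). The gripper opens to 88 mm and grips with 3 to 60 N. Pads are 19 mm wide; open, the fingers measure 130 mm over their backs; the gripper's body (78 mm by 193 mm) begins 47 mm behind the grasp point.
Start: joints at [-56.832, 20.546, 0.682, 0, -70.136, -16.507], TCP at [0.194, -0.647, 0.227] pointing down, gripper open.
Joint ranges: [-176.03, 176.03], [-82.01, 121.73], [-58.28, 71.71], [-173.87, 95.51], [-174.79, -0.11], [-173.66, 173.66]. Speed limits (degrees/s): [136.94, 136.94, 172.46, 180, 180, 180].

## Interface

Orientations are given as [roll, pitch, yaw] about the fixed x, y, z axes, in that order (R = Rz(yaw) Ry(pitch) Rx(roll)).
In Python, from plant import ctrl gives the robot as it stands.
- The arm moves only by the tool step_arm, never from a script. Its argument "rows" is a list of rows, each a list of 3 entries, a list of its own where there are three numbers: the closure, from 0 (fully open) to 1 (shut), then the shift along the world's x, y, z in mm, then the turn, a rotation vector about the world's x, y, z in rad. A call has exactly 5 rows; each row is the pose to reach, as a shift and turn from the pose commanded when the call began; what a row does not reach only later rows make up. A row lasts 1/12 s, in which the tool goes at most 41.7 mm and 7.16 degrees, less where a joint would pass 70% of its speed; a pose out of reach is approached as far as the arm can. A call with a gripper value outside its range is refused whole. The fingers move at their own pace and stop on an object; the grip force is fixed at half the most. Time passes only in rows, so rows that repeat a pose let the fingers close, or fill a call up. It gives the time, the measured TCP pose, the force, the opening and the grip force at its end, in the units of the state.
- ctrl.get_obs(): the state, without advancing time (a new reading comes with each control period).
- ctrl.snapshot(name): name is "side" or "top"; returns the picture (384x512x3 uint8, red, green, blue); there is no depth.
- ctrl.camera_model(name): a dict with "intrinsics" (3x3 intrinsics, pixels), "R" (3x3) and "t" (3): a world point X has camera coordinates R X + t. Camera axes: x right, y down, z forward; pixel columns grow to the right and rows downward; lengths in m; the calibration is good to about 2 mm. A picture is of the moment at which its call begins. camera_model takes no time and is no camera call.
- ctrl.close_job(): hands the job in; it is judged then, once.
The state is a dict: "clock": time; "joint_pos": joint angles; "qvel": joint speeds; "tau": joint torques, N m; "tool_pos": TCP position; "orientation": TCP orientation; "force": force on the tool from outside, world axes, zero at the start; "moment": the same for the moment, N m; "opening": finger opening in m; "gripper_force": force on a finger pad.
Only numpy, scipy, OpenCV 4.12 (cv2) and the standard library are available. Lean on these libraries where they do the work, as an engineer would, in place of code of your own. Each camera call takes 0.05 s, during which the arm holds its last target. There are 200 camera calls.

## Task

Get the keypad test jig ready for its run: swing the jig's open red lid down over the keypad, take the black-knobbed locating pin from its stand, and push it down through the lid's hole into the hole of the blue base until its collar sits on the lid. The lid is sprung and lifts a little when left alone, so keep pressing down on the pin hard enough to hold the lid fully shut: the job finishes while you are still holding the pin down. Leave the bottle, the brass weight and the screwdriver where they are.

Things in the scene. Friction and masses are not known exactly. Their poses are not given: they have to be found in the camera images.
- jig: The clamshell test jig's blue base block, fixed to the bench: 180 (x) x 120 (y) x 50 mm high, with a grey keypad on top. Origin: centre of its underside on the bench; z up, its x points from the free edge of the lid (the side toward the robot) to the hinge side, y along the hinge.
- lid (a joint): Angle of the red lid, rad: 0 = flat on the base, fully shut; grows as it swings up (to 1.4). Stiff hinge (0.25 N m friction): the lid stays where it is left; push it down on its upper face with closed fingers. Two brass spring plungers in the base (3 to 4 N each) lift the released lid to about 0.04 rad, where the holes still line up. About 7 N down at the lid's hole shuts it fully.
- lid_hinge (a point): Point on the hinge axis, mid-width, at the lid's underside, 50 mm above the bench and 75 mm from the jig's origin on its +x side. The lid is a plate 150 mm long from this axis to its free edge, 100 mm wide, 12 mm thick, 0.3 kg, with a 54 x 64 mm window over the keypad near the hinge.
- lid_pad (a point): Middle of the yellow stripe on the lid's upper face, 100 mm from the hinge axis: solid plate, a good place to push. Moves with the lid; z is the normal of the lid's upper face, x points to the hinge.
- lid_hole (a point): Centre of the upper mouth of the round 12 mm through hole in the lid, 130 mm from the hinge axis, in the lid's upper face (20 mm from the free edge). Moves with the lid; z is the hole's axis.
- base_hole (a point): Centre of the mouth of the round 12 mm hole in the base's top face, 50 mm above the bench, upright, 42 mm deep; 55 mm from the jig's origin on the -x side, exactly under the lid's hole when the lid is shut. Both holes have 2 mm chamfers.
- pin: The loose locating pin, 80 g, standing upright in its stand. Origin: its lower tip; z along the pin towards the knob. Steel shank 10 mm thick and 45 mm long with a 4 mm taper at the tip, then a steel collar 32 mm across and 5 mm thick (from 45 to 50 mm), then a black round grip knob 22 mm across and 30 mm tall (from 50 to 80 mm). Fully seated in the shut jig, its tip is 33 mm below the base's top.
- pin_stand: The aluminium block that the pin stands in, 60 x 60 x 50 mm high, fixed to the bench, with a 12 mm hole right through its middle; the pin's collar rests on its top. Origin: centre of its underside.
- bottle: Bystander: closed amber bottle, 44 mm across, 95 mm tall, standing. Origin: centre of its underside.
- weight: Bystander: brass test weight with a small knob, 38 mm across, 48 mm tall, standing. Origin: centre of its underside.
- screwdriver: Bystander: screwdriver 170 mm long lying on the bench beyond the jig, crosswise. Origin: its underside, about its middle.
Things that resemble listed ones, but are neither listed nor needed, are in the scene too. There is more than one size of the jig; the one meant has the size given above. What is shaped like the pin but purple is not meant.

How it is judged (in metres and radians):
On the way, in this order (a step that is already met when the one before it is completed fails the run):
1. the lid is swung down onto its plungers (below 0.06 rad) (value of joint lid below 0.06 rad), for 0.2 s.
2. the pin's tip has passed through the lid into the base's hole (z of pin in the frame of base_hole below -0.005 m and horizontal distance between pin and base_hole below 0.005 m and value of joint lid below 0.06 rad), for 0.05 s.
At the end, for the whole second after the job is handed in: Through the last second the lid is shut (under 0.012 rad), the pin is upright in the base's hole (within 4 mm, tip at least 30 mm deep, 33 when seated), at rest, the robot holds or presses the pin with over 3 N and the pin pushes on the jig with over 3 N (value of joint lid below 0.012 rad and z of pin in the frame of base_hole below -0.03 m and horizontal distance between pin and base_hole below 0.004 m and angle between the z axis of pin and the z axis of base_hole, either way round below 0.1 rad and contact force between pin and jig above 3 N and contact force between any of the fingers, the arm and pin above 3 N and linear speed of pin below 0.02 m/s); the arm keeps its last pose, push and grip.
It fails at once if the amber bottle is pushed more than 25 mm away or knocked over (distance of bottle from where it was at the start of the episode above 0.025 m or angle between bottle's own z axis and vertical above 0.5 rad).
It fails at once if the brass weight is pushed more than 25 mm away or knocked over (distance of weight from where it was at the start of the episode above 0.025 m or angle between weight's own z axis and vertical above 0.5 rad).
It fails at once if the screwdriver is pushed more than 25 mm away (distance of screwdriver from where it was at the start of the episode above 0.025 m).
It also fails if it takes over 51 s, if anything falls off the work surface, if the arm or the gripper's body presses on something with over 40 N, if the wrist force passes 120 N, or if a joint passes its speed limit or range.

## Working session

There is one attempt and no reset: what is moved stays moved. The work goes in short steps, Python scripts to look and compute and a tool call to move; the robot and the scene stay as the last step left them, time stands still between calls to the robot, and variables do not carry over. Pictures are saved under pics/ and viewed, at most 10 in all, crops included, and the job is handed in when it is done.

Besides the shell and the picture viewer there is one more tool, called by a JSON object that holds its "op" and its "data". step_arm: Moves the arm, as the interface text tells. Its arguments: {"type":"object","properties":{"rows":{"type":"array"}},"required":["rows"]}

```bash
mkdir -p pics; cat > h.py <<'E'
import numpy as np, cv2
from plant import ctrl
def snap(n,f):
    im=ctrl.snapshot(n); cv2.imwrite('pics/'+f,im[:,:,::-1]); return im
def ray(n,u,v):
    m=ctrl.camera_model(n);K,R,t=[np.array(m[k]) for k in("intrinsics","R","t")]
    d=R.T@np.linalg.inv(K)@np.array([u,v,1.]);return -R.T@t,d
def onz(n,u,v,z):
    o,d=ray(n,u,v);return o+d*(z-o[2])/d[2]
def proj(n,X):
    m=ctrl.camera_model(n);K,R,t=[np.array(m[k]) for k in("intrinsics","R","t")]
    p=K@(R@np.array(X,float)+t);return p[:2]/p[2]
def two(a,b):
    o1,d1=ray('top',*a);o2,d2=ray('side',*b)
    s=np.linalg.lstsq(np.c_[d1,-d2],o2-o1,rcond=None)[0]
    p,q=o1+s[0]*d1,o2+s[1]*d2
    return (p+q)/2,np.linalg.norm(p-q)
E
python3 - <<'E'
from h import *
snap('top','top0.png');snap('side','side0.png')
for n in('top','side'):print(n,ray(n,256,192))
print(ctrl.get_obs())
E
```

```text
top (array([ 0.49377951, -0.02917934,  0.91096887]), array([ 0.10197399,  0.03684894, -0.9942347 ]))
side (array([ 0.52157914, -0.71567201,  0.8481858 ]), array([ 0.04282675,  0.66062025, -0.74954213]))
{'clock': 0.1, 'joint_pos': array([-5.68323567e+01,  2.05875005e+01,  6.38818762e-01, -1.73723195e-02,
       -7.01370095e+01, -1.65070440e+01]), 'qvel': array([-0.06359626,  0.04782039,  0.04169183,  0.02081343, -0.04661189,
       -0.00982409]), 'tau': array([-6.31853782e-04, -5.84162915e+01,  2.93750364e+01,  7.01543257e+00,
        1.01617942e-02, -6.77601702e-05]), 'tool_pos': array([ 0.19336668, -0.64624452,  0.22571407]), 'orientation': array([ 1.79913200e+02, -8.69104850e-03, -1.63345309e+02]), 'force': array([-0.38510035,  0.09766351,  0.71256199]), 'moment': array([ 0.00750765, -0.00250453, -0.03416251]), 'gripper_force': 0.0, 'opening': 0.08767097094587975}
```

View pics/top0.png

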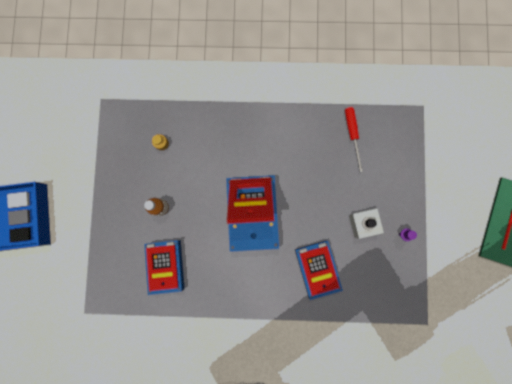

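View pics/side0.png

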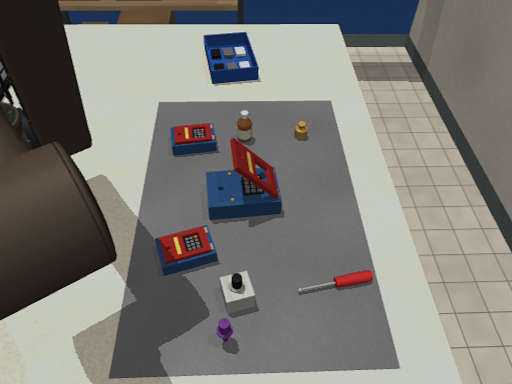

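The top view shows three jig-like things: an open one at (252,213), and closed ones at (163,267) and (319,270). The open one is the largest and the only one with a raised lid, so it fits. There are two pin-like things: a black knob in the stand at (371,223), which is the one meant, and a purple one at (408,235), which isn't. The bottle is at (155,206), the weight at (160,142) and the screwdriver at (354,140). I'll confirm with an enlarged crop and measure.

```bash
python3 - <<'E'
from h import *
t=cv2.imread('pics/top0.png');s=cv2.imread('pics/side0.png')
a=cv2.resize(t[165:260,215:395],None,fx=4.4,fy=4.4)[:, :790];b=cv2.resize(s[135:315,200:290],None,fx=2,fy=2)
b=cv2.resize(s[135:220,200:290],None,fx=2,fy=2);c=cv2.resize(s[265:315,210:265],None,fx=3,fy=3)
o=np.zeros((600,792,3),np.uint8);o[:min(a.shape[0],420),:a.shape[1]]=a[:420];o[420:420+b.shape[0],:b.shape[1]]=b;o[420:420+c.shape[0],300:300+c.shape[1]]=c
cv2.imwrite('pics/crop0.png',o)
# stand top face (bright), knob (dark), yellow stripe, blue base
for n,im,roi in(('top',t,(345,195,50,55)),('side',s,(212,262,50,55))):
    x,y,w,h=roi;sub=im[y:y+h,x:x+w];g=sub.max(2)
    m=(sub.min(2)>150).astype(np.uint8);cs,_=cv2.findContours(m,0,2);k=max(cs,key=cv2.contourArea);r=cv2.minAreaRect(k);hull=cv2.boxPoints(r)+[x,y]
    print(n,'stand',np.array(r[0])+[x,y],r[1:],[np.round(onz(n,*p,.05),3) for p in hull])
    d=(g<35).astype(np.uint8);_,_,st,ce=cv2.connectedComponentsWithStats(d);print(n,'knob',[(ce[i]+[x,y],st[i]) for i in range(1,len(st)) if st[i][4]>8])
for n,im,roi in(('top',t,(215,165,75,95)),('side',s,(200,135,90,90))):
    x,y,w,h=roi;sub=im[y:y+h,x:x+w];hsv=cv2.cvtColor(sub,cv2.COLOR_BGR2HSV)
    for nm,lo,hi in(('yellow',(22,150,120),(35,255,255)),('blue',(95,120,40),(125,255,255)),('red',(0,180,60),(8,255,255))):
        m=cv2.inRange(hsv,lo,hi);cs,_=cv2.findContours(m,0,2);k=max(cs,key=cv2.contourArea);r=cv2.minAreaRect(k)
        print(n,nm,np.array(r[0])+[x,y],r[1:],np.round(cv2.boxPoints(r)+[x,y],1).tolist())
E
```

```text
top stand [368.14706039 223.08823586] ((25.46623992919922, 24.98116683959961), 75.96376037597656) [array([ 0.535, -0.234,  0.05 ]), array([ 0.551, -0.292,  0.05 ]), array([ 0.492, -0.306,  0.05 ]), array([ 0.476, -0.248,  0.05 ])]
top knob []
side stand [236.82572937 285.84647179] ((25.766263961791992, 28.987045288085938), 75.0685806274414) [array([ 0.48, -0.25,  0.05]), array([ 0.54 , -0.233,  0.05 ]), array([ 0.552, -0.292,  0.05 ]), array([ 0.494, -0.307,  0.05 ])]
side knob [(array([236.5       , 281.18421053]), array([ 20,  12,  10,  15, 114], dtype=int32))]
top yellow [249.98000336 203.13999939] ((3.0508511066436768, 30.120220184326172), 86.8201675415039) [[234.9, 202.5], [264.9, 200.8], [265.1, 203.8], [235.0, 205.5]]
top blue [252.05252838 213.34046936] ((72.17167663574219, 48.592689514160156), 86.42366790771484) [[225.6, 178.8], [274.1, 175.8], [278.6, 247.8], [230.1, 250.9]]
top red [249.11538696 199.92308044] ((40.95359420776367, 44.188026428222656), 87.27368927001953) [[226.1, 180.5], [270.2, 178.4], [272.2, 219.3], [228.0, 221.4]]
side yellow [249.42641449 162.60754776] ((19.411725997924805, 1.5971672534942627), 79.3803482055664) [[246.9, 153.2], [248.4, 152.9], [252.0, 172.0], [250.4, 172.3]]
side blue [243.17449188 192.50656891] ((47.559654235839844, 72.42234802246094), 85.03025817871094) [[205.0, 172.0], [277.2, 165.7], [281.3, 213.1], [209.2, 219.3]]
side red [253.58000565 168.56000137] ((70.40000915527344, 24.200002670288086), 36.869895935058594) [[218.2, 157.1], [232.7, 137.8], [289.0, 180.0], [274.5, 199.4]]
```

View pics/crop0.png

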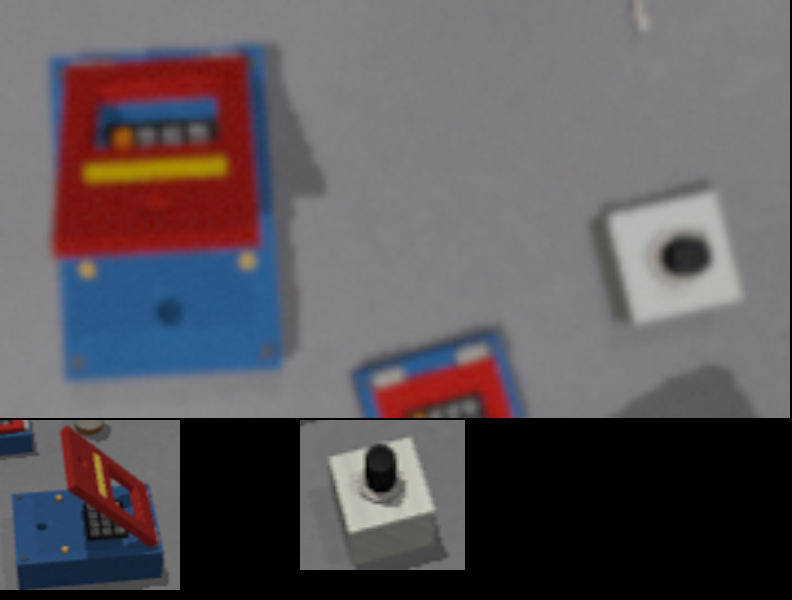

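The crop confirms both: the jig is large with its lid up and its base hole at top px (253.4,235.7), side px (220.5,188). The black-knobbed pin stands in its light stand block, which measures 60 mm as it should.

```bash
python3 - <<'E'
from h import *
print('hole',onz('top',253.4,235.7,.05),onz('side',220.5,188,.05))
a,b=onz('top',229.3,250.9,.05),onz('top',279.3,249.3,.05);print('front',a,b,np.linalg.norm(a-b))
c,d=onz('top',226.6,178,.05),onz('top',275.5,175.5,.05);print('back',c,d,np.linalg.norm(a-c))
ax=((c+d)-(a+b));print('yaw',np.degrees(np.arctan2(ax[1],ax[0])))
print('stripe',two((250,203.1),(249.4,162.6)))
k=onz('top',371,223,.1);print('knob top',k, 'two',two((371.2,223),(236.6,275.5)))
E
```

```text
hole [0.475723   0.00592605 0.05      ] [0.47885309 0.00333747 0.05      ]
front [0.43774554 0.06294997 0.05      ] [ 0.44499185 -0.05736546  0.05      ] 0.12053345138186979
back [0.61487612 0.07614706 0.05      ] [ 0.62407112 -0.04402221  0.05      ] 0.17762152161947173
yaw 4.261098296240819
stripe (array([0.54990488, 0.01244631, 0.12856248]), np.float64(0.0019338260286095863))
knob top [ 0.51285095 -0.26257204  0.1       ] two (array([ 0.51481609, -0.26735805,  0.08479968]), np.float64(0.0031915068752709224))
```

Base hole is at (0.477,0.0045) with jig yaw about 4.3°. The lid is at about 0.83 rad, and its stripe at (0.550,0.012,0.129). The pin is at (0.515,-0.268), with its knob top at 0.085 as expected. Next I move above the lid with the fingers shut.

{"op": "step_arm", "data": {"rows": [[1,[20,35,4],[0,0,-0.1]],[1,[40,70,8],[0,0,-0.2]],[1,[60,105,10],[0,0,-0.216]],[1,[80,140,10],[0,0,-0.216]],[1,[100,175,10],[0,0,-0.216]]]}}

```text
clock: 0.52
tool_pos: [0.2939, -0.4699, 0.2363]
orientation: [180.0, -0.0, -175.8]
force: [1.4, 0.2, -0.4]
opening: 0.0597
gripper_force: 0.0
```

{"op": "step_arm", "data": {"rows": [[1,[20,35,0],[0,0,0]],[1,[40,70,0],[0,0,0]],[1,[60,105,0],[0,0,0]],[1,[80,140,0],[0,0,0]],[1,[100,175,0],[0,0,0]]]}}

```text
clock: 0.93
tool_pos: [0.3938, -0.2947, 0.2365]
orientation: [180.0, 0.0, -175.7]
force: [1.5, 0.0, -0.2]
opening: 0.0265
gripper_force: 0.0
```

{"op": "step_arm", "data": {"rows": [[1,[20,35,0],[0,0,0]],[1,[40,70,0],[0,0,0]],[1,[60,105,0],[0,0,0]],[1,[80,140,0],[0,0,0]],[1,[100,175,0],[0,0,0]]]}}

```text
clock: 1.35
tool_pos: [0.4938, -0.1196, 0.2366]
orientation: [180.0, 0.0, -175.7]
force: [1.3, -0.9, 0.2]
opening: 0.0006
gripper_force: 0.0
```

{"op": "step_arm", "data": {"rows": [[1,[20,35,0],[0,0,0]],[1,[40,70,0],[0,0,0]],[1,[60,105,0],[0,0,0]],[1,[77,134,0],[0,0,0]],[1,[77,134,0],[0,0,0]]]}}

```text
clock: 1.77
tool_pos: [0.5729, 0.0168, 0.2355]
orientation: [-180.0, -0.0, -175.5]
force: [0.1, -0.9, 0.5]
opening: 0.0006
gripper_force: 0.0
```

{"op": "step_arm", "data": {"rows": [[1,[-3,-1,-30],[0,0,0]],[1,[-6,-2,-60],[0,0,0]],[1,[-7,-2,-85],[0,0,0]],[1,[-10,-3,-100],[0,0,0]],[1,[-15,-3,-108],[0,0,0]]]}}

```text
clock: 2.18
tool_pos: [0.5542, 0.0089, 0.126]
orientation: [-180.0, -0.2, -175.7]
force: [-0.1, 0.2, 1.8]
opening: 0.0001
gripper_force: 0.6
```

{"op": "step_arm", "data": {"rows": [[1,[-6,0,-6],[0,0,0]],[1,[-12,-1,-14],[0,0,0]],[1,[-18,-1,-22],[0,0,0]],[1,[-23,-2,-30],[0,0,0]],[1,[-27,-2,-38],[0,0,0]]]}}

```text
clock: 2.6
tool_pos: [0.528, 0.0073, 0.0904]
orientation: [180.0, 0.1, -175.7]
force: [-0.3, -0.8, 0.1]
opening: -0.0
gripper_force: 0.2
```

{"op": "step_arm", "data": {"rows": [[1,[-3,0,-8],[0,0,0]],[1,[-5,0,-15],[0,0,0]],[1,[-6,0,-21],[0,0,0]],[1,[-7,0,-25],[0,0,0]],[1,[-7,0,-27],[0,0,0]]]}}

```text
clock: 3.02
tool_pos: [0.5212, 0.0073, 0.0632]
orientation: [-180.0, -0.1, -175.7]
force: [-6.2, 1.6, 8.6]
opening: 0.0003
gripper_force: 4.6
```

```bash
python3 - <<'E'
from h import *
im=snap('side','s1.png');cv2.imwrite('pics/s1c.png',cv2.resize(im[110:320,150:300,::-1],None,fx=2.8,fy=2.8))
print(ctrl.get_obs()['force'])
E
```

```text
[-2.91425905 -0.09619882  2.92109252]
```

View pics/s1c.png

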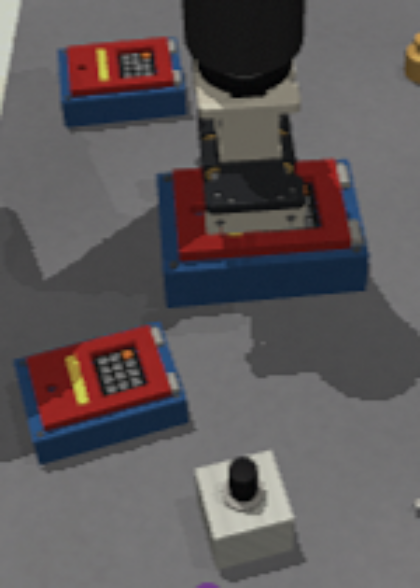

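The lid is down, with the tool bearing on it at z=0.063. Next I lift off and go to the pin with the gripper half open.

{"op": "step_arm", "data": {"rows": [[1,[0,0,25],[0,0,0]],[0.4,[0,-20,60],[0,0,0]],[0.4,[-2,-55,80],[0,0,0]],[0.4,[-4,-95,80],[0,0,0]],[0.4,[-5,-135,80],[0,0,0]]]}}

```text
clock: 3.48
tool_pos: [0.5177, -0.1285, 0.1454]
orientation: [180.0, 0.2, -175.6]
force: [0.4, -0.1, -1.0]
opening: 0.0215
gripper_force: 0.0
```

{"op": "step_arm", "data": {"rows": [[0.4,[0,-35,0],[0,0,0]],[0.4,[-1,-70,0],[0,0,0]],[0.4,[-1,-105,0],[0,0,0]],[0.4,[-1,-130,0],[0,0,0]],[0.4,[-1,-140,0],[0,0,0]]]}}

```text
clock: 3.9
tool_pos: [0.5153, -0.2707, 0.1431]
orientation: [-180.0, -0.0, -175.9]
force: [1.5, 0.5, 1.1]
opening: 0.0512
gripper_force: 0.0
```

```bash
python3 - <<'E'
from h import *
t=snap('top','t2.png');s=snap('side','s2.png')
a=cv2.resize(t[160:260,210:310,::-1],None,fx=4,fy=4);b=cv2.resize(s[230:330,190:290,::-1],None,fx=4,fy=4)
cv2.imwrite('pics/c2.png',np.hstack([a,b]));print(ctrl.get_obs()['tool_pos'],onz('top',408,235,.07))
E
```

```text
[ 0.51528004 -0.26919849  0.14290472] [ 0.48785945 -0.35733398  0.07      ]
```

View pics/c2.png

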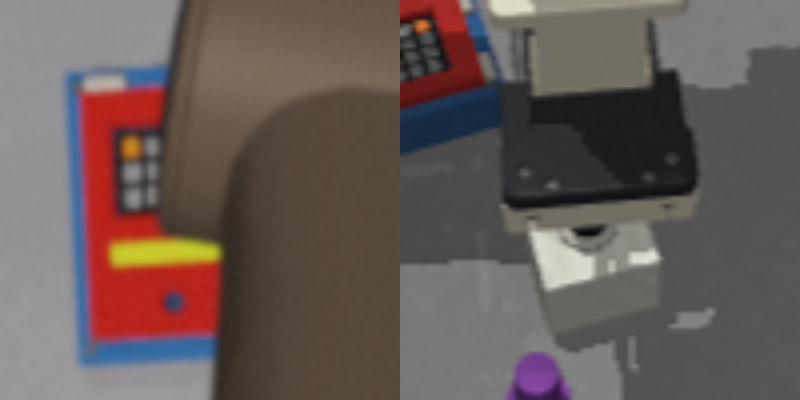

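The left crop shows the lid down with its hole at top px (253.2,235.3). The right crop shows the gripper directly above the stand and knob. Descend and grip.

{"op": "step_arm", "data": {"rows": [[0.4,[0,1,-30],[0,0,0]],[0.4,[0,1,-55],[0,0,0]],[0.4,[0,1,-75],[0,0,0]],[0.4,[0,1,-84],[0,0,0]],[0.4,[0,1,-86],[0,0,0]]]}}

```text
clock: 4.42
tool_pos: [0.5145, -0.2654, 0.0558]
orientation: [179.9, -0.2, -175.7]
force: [0.3, 0.1, 0.7]
opening: 0.053
gripper_force: 0.0
```

{"op": "step_arm", "data": {"rows": [[1,[0,0,0],[0,0,0]],[1,[0,0,0],[0,0,0]],[1,[0,0,0],[0,0,0]],[1,[0,0,0],[0,0,0]],[1,[0,0,0],[0,0,0]]]}}

```text
clock: 4.83
tool_pos: [0.5162, -0.2669, 0.0586]
orientation: [-180.0, 0.1, -175.7]
force: [-0.7, -7.4, 3.9]
opening: 0.025
gripper_force: 3.8
```

```bash
python3 - <<'E'
from h import *
o=ctrl.get_obs();print(o['tool_pos'],o['force'],o['opening'],o['gripper_force'])
print(onz('top',253.25,235.25,.067))
E
```

```text
[ 0.51617185 -0.26686979  0.05860875] [-0.73620384 -7.43833589  3.8973727 ] 0.024969571588564134 3.7896904349327087
[0.4771283  0.00562023 0.067     ]
```

{"op": "step_arm", "data": {"rows": [[1,[0,-1,0],[0,0,0]],[1,[0,-2,0],[0,0,0]],[1,[0,-2,0],[0,0,0]],[1,[0,-2,0],[0,0,0]],[1,[0,-2,0],[0,0,0]]]}}

```text
clock: 5.25
tool_pos: [0.5165, -0.2687, 0.0588]
orientation: [-180.0, 0.1, -175.7]
force: [-0.9, 2.7, 6.3]
opening: 0.0213
gripper_force: 30.0
```

{"op": "step_arm", "data": {"rows": [[1,[0,0,20],[0,0,0]],[1,[0,0,50],[0,0,0]],[1,[0,0,80],[0,0,0]],[1,[-3,20,100],[0,0,0]],[1,[-8,55,100],[0,0,0]]]}}

```text
clock: 5.67
tool_pos: [0.5102, -0.2155, 0.162]
orientation: [-179.9, 0.4, -175.8]
force: [2.1, 0.5, -0.7]
opening: 0.0215
gripper_force: 30.0
```

{"op": "step_arm", "data": {"rows": [[1,[-6,40,0],[0,0,0]],[1,[-12,80,0],[0,0,0]],[1,[-18,120,0],[0,0,0]],[1,[-24,160,0],[0,0,0]],[1,[-28,190,0],[0,0,0]]]}}

```text
clock: 6.08
tool_pos: [0.4784, -0.0214, 0.1578]
orientation: [180.0, 0.0, -175.7]
force: [0.8, 0.9, -1.6]
opening: 0.0213
gripper_force: 30.0
```

{"op": "step_arm", "data": {"rows": [[1,[-2,15,-5],[0,0,0]],[1,[-4,28,-10],[0,0,0]],[1,[-4,28,-15],[0,0,0]],[1,[-4,28,-15],[0,0,0]],[1,[-4,28,-15],[0,0,0]]]}}

```text
clock: 6.5
tool_pos: [0.4752, 0.004, 0.1424]
orientation: [-180.0, -0.0, -175.7]
force: [0.3, -0.4, -0.6]
opening: 0.0218
gripper_force: 30.0
```

```bash
python3 - <<'E'
from h import *
s=snap('side','s3.png')
x0,y0=195,120
cv2.imwrite('pics/c3.png',cv2.resize(s[y0:y0+90,x0:x0+110,::-1],None,fx=6,fy=6,interpolation=cv2.INTER_CUBIC))
o=ctrl.get_obs();p=o['tool_pos'];print(p,o['orientation'],o['force'],o['opening'])
print('hole px expected',proj('side',[.477,.005,.067]),'tip exp',proj('side',[p[0],p[1],p[2]-.054]))
E
```

```text
[0.47548727 0.00377079 0.14261785] [-1.79991868e+02 -1.67134755e-02 -1.75745026e+02] [ 0.07144551  0.03975142 -0.79134738] 0.021267515250879356
hole px expected [219.47253454 182.92488135] tip exp [218.45683455 177.29714387]
```

View pics/c3.png

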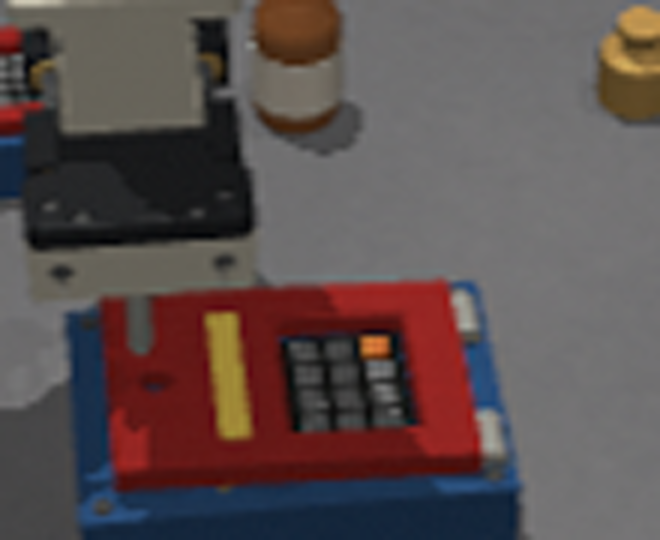

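Pin tip is at side px (218.0,178.8), lid hole at (220.8,183.7), and the lid is resting on its plungers.

```bash
python3 - <<'E'
from h import *
print('hole',onz('side',220.8,183.7,.067),'tip',onz('side',218.0,178,.0885),onz('side',218.0,178,.0865))
s=cv2.imread('pics/s3.png')
g=cv2.cvtColor(s,cv2.COLOR_BGR2HSV)
for v in range(172,190): print(v,' '.join('%3d'%q for q in s[v,212:228,2]),'|',' '.join('%3d'%q for q in s[v,212:228,1]))
E
```

```text
hole [0.48031461 0.00231519 0.067     ] tip [0.47440918 0.00155336 0.0885    ] [0.47428499 0.00344158 0.0865    ]
172  81  98 103  89  76  77  78  72  86  99  99 100 100 100 101 100 |  21  22  23  28  61  78  79  66  38  21  24  25  23  23  24  24
173  80  97 102  94  80  78  78  73  87 100  98  99  99  99 100 100 |  22  22  22  24  60  78  78  65  38  21  22  23  23  23  23  22
174  77  93  96  94  81  77  77  69  85 101 101 101 102 101 100 100 |  26  23  22  24  58  78  77  71  47  21  24  24  26  24  23  23
175  73  90  95  93  80  75  77  68  86 103 101 101 100  99  98  98 |  24  18  22  23  59  77  77  72  50  22  23  26  23  23  23  22
176  75  92  96 100  87  73  76  70  87 103 101 101 101 102 101 100 |  25  21  22  21  57  75  76  73  50  23  23  24  23  25  24  24
177  72  92  95 100  87  74  75  73  88 100 101 101 101 100  99  98 |  30  19  21  20  58  77  78  68  44  19  23  24  23  23  24  22
178  79 103 102 101  96  82  76  79  90 101 101 101 101  99  98  98 |  31  22  24  22  34  65  83  63  24  23  24  25  24  23  24  22
179  72  99 101 100 101 100  99  98  99 101 100 
[... 725 characters left out ...]
30  27  20  22  24  24  25  23
185  50  81  92  95 100 102 100  93  81  88  99  99 100 101 102 103 |  38  20  22  22  24  25  22  23  26  27  23  24  23  24  24  24
186  44  78  98 101 102 101 102 101 100 101 102 101 102 102 102 103 |  41  26  22  23  24  23  24  22  24  23  24  23  25  25  24  25
187  36  74  97 100 100 100 101 101 101 100 101 100  99 100 101 101 |  40  25  23  23  25  24  24  24  23  23  24  23  23  23  24  22
188  35  72 126 126  98  99  99  99  99  98  98  99  98  99 101 101 |  39  24  29  29  22  24  24  23  22  24  23  24  23  23  24  25
189  29 104 148 129  98 100 100 100  99  99  98 100 100 100 101 101 |  39  29  35  31  22  23  25  24  24  24  22  23  23  23  24  24
```

{"op": "step_arm", "data": {"rows": [[1,[3,0,-5],[0,0,0]],[1,[5,0.5,-10],[0,0,0]],[1,[5,0.5,-15],[0,0,0]],[1,[5,0.5,-16],[0,0,0]],[1,[5,0.5,-16],[0,0,0]]]}}

```text
clock: 6.97
tool_pos: [0.4801, 0.0044, 0.1258]
orientation: [-180.0, -0.1, -175.8]
force: [0.4, -0.2, -1.0]
opening: 0.0218
gripper_force: 30.0
```

```bash
python3 - <<'E'
from h import *
s=snap('side','s4.png')
x0,y0=200,155
cv2.imwrite('pics/c4.png',cv2.resize(s[y0:y0+40,x0:x0+50,::-1],None,fx=12,fy=12,interpolation=cv2.INTER_CUBIC))
o=ctrl.get_obs();p=o['tool_pos'];print(p,o['force'])
E
```

```text
[0.48027067 0.00454489 0.12615543] [-0.07611191 -0.61606963 -0.88101971]
```

View pics/c4.png

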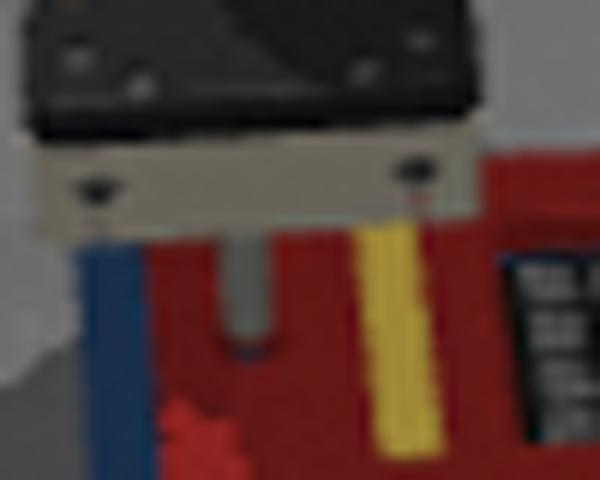

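The tip (px 220.5,183.2) is right over the hole, whose near edge shows at (220.8,184.5). Descend gently.

{"op": "step_arm", "data": {"rows": [[1,[0,0,-3],[0,0,0]],[1,[0,0,-6],[0,0,0]],[1,[0,0,-9],[0,0,0]],[1,[0,0,-12],[0,0,0]],[1,[0,0,-12],[0,0,0]]]}}

```text
clock: 7.43
tool_pos: [0.4803, 0.0053, 0.114]
orientation: [180.0, -0.0, -175.7]
force: [-0.6, 3.2, -3.7]
opening: 0.0217
gripper_force: 30.0
```

{"op": "step_arm", "data": {"rows": [[1,[0,0.5,-3],[0,0,0]],[1,[0,1,-6],[0,0,0]],[1,[0,1,-9],[0,0,0]],[1,[0,1,-12],[0,0,0]],[1,[0,1,-12],[0,0,0]]]}}

```text
clock: 7.85
tool_pos: [0.4801, 0.0057, 0.1018]
orientation: [-180.0, -0.1, -175.7]
force: [-1.5, 1.3, -1.1]
opening: 0.0211
gripper_force: 30.0
```

Tip is at z≈0.048, entering the base hole without trouble. Continue.

{"op": "step_arm", "data": {"rows": [[1,[0,0.3,-3],[0,0,0]],[1,[0,0.3,-6],[0,0,0]],[1,[0,0.3,-9],[0,0,0]],[1,[0,0.3,-12],[0,0,0]],[1,[0,0.3,-14],[0,0,0]]]}}

```text
clock: 8.27
tool_pos: [0.4804, 0.0061, 0.0881]
orientation: [-180.0, -0.0, -175.7]
force: [-0.7, 0.4, -0.3]
opening: 0.021
gripper_force: 30.0
```

{"op": "step_arm", "data": {"rows": [[1,[0,0,-3],[0,0,0]],[1,[0,0,-6],[0,0,0]],[1,[0,0,-9],[0,0,0]],[1,[0,0,-11],[0,0,0]],[1,[0,0,-11],[0,0,0]]]}}

```text
clock: 8.68
tool_pos: [0.4804, 0.0061, 0.0771]
orientation: [-180.0, -0.0, -175.7]
force: [-0.8, -0.5, -1.1]
opening: 0.0213
gripper_force: 30.0
```

{"op": "step_arm", "data": {"rows": [[1,[0,0,-2],[0,0,0]],[1,[0,0,-4],[0,0,0]],[1,[0,0,-6],[0,0,0]],[1,[0,0,-8],[0,0,0]],[1,[0,0,-8],[0,0,0]]]}}

```text
clock: 9.1
tool_pos: [0.4804, 0.0059, 0.0704]
orientation: [-180.0, -0.0, -175.7]
force: [-5.6, 0.5, 13.4]
opening: 0.0213
gripper_force: 30.0
```

{"op": "step_arm", "data": {"rows": [[1,[-0.5,0,-1],[0,0,0]],[1,[-1,0,-2],[0,0,0]],[1,[-1,0,-3],[0,0,0]],[1,[-1,0,-3],[0,0,0]],[1,[-1,0,-3],[0,0,0]]]}}

```text
clock: 9.52
tool_pos: [0.4807, 0.0059, 0.0697]
orientation: [-180.0, 0.2, -175.6]
force: [-12.0, 0.8, 37.7]
opening: 0.0219
gripper_force: 30.0
```

```bash
python3 - <<'E'
from h import *
s=snap('side','s5.png')
cv2.imwrite('pics/c5.png',cv2.resize(s[140:225,190:300,::-1],None,fx=7,fy=7,interpolation=cv2.INTER_CUBIC))
o=ctrl.get_obs();print(o['tool_pos'],o['force'],o['gripper_force'],abs(o['qvel']).max())
E
```

```text
[0.48073546 0.00590626 0.06972904] [-11.98597868  -0.58426087  38.28750635] 30.01228004693985 0.1279447470859681
```

View pics/c5.png

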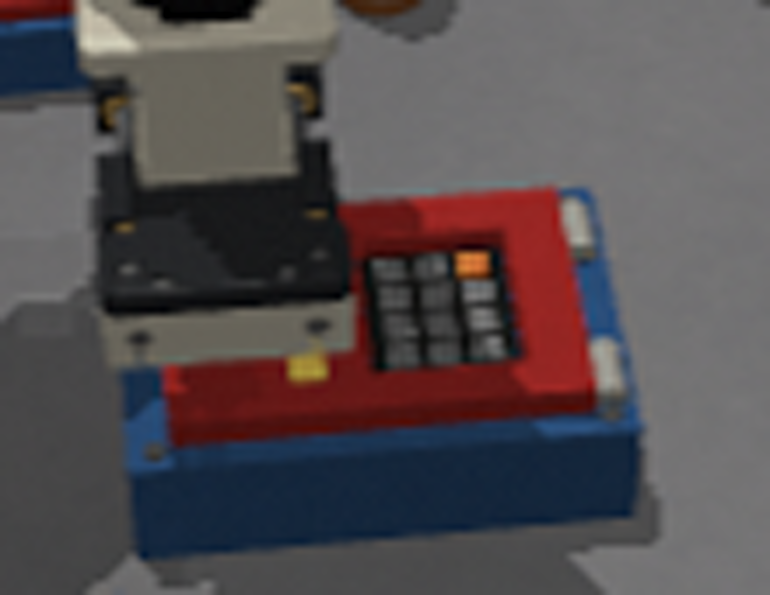

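The lid is flat, with no gap along its edge at px (225,199). The pin has reached a hard stop at 38 N, so I'll ease back slightly for margin, then hand in.

{"op": "step_arm", "data": {"rows": [[1,[0,0,0.5],[0,0,0]],[1,[0,0,1.5],[0,0,0]],[1,[0,0,1.5],[0,0,0]],[1,[0,0,1.5],[0,0,0]],[1,[0,0,1.5],[0,0,0]]]}}

```text
clock: 9.98
tool_pos: [0.4806, 0.0059, 0.07]
orientation: [-180.0, 0.1, -175.7]
force: [-7.6, -2.0, 21.6]
opening: 0.0214
gripper_force: 30.0
```

```bash
python3 -c "
from plant import ctrl
print(ctrl.close_job())"
```

```text
the job is handed in; nothing more can be done
None
```

I handed the job in at about 10 s of robot time, with the lid shut and the pin pushed to its stop through lid and base and held down at about 22 N; the hand-in returned no verdict.

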